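# Clamp a square tube in a hinged drill jig and hold it down for drilling

### The job

Get the square tube ready for drilling in the hinged drill jig: slide the tube along its channel until it butts against the end stop, swing the drill plate shut on it, then take the locking pin from the V-block, push it right home through the lined-up holes at the front of the jig and let go of it. Finish by pressing firmly down on the shut drill plate with the fingers and keep pressing: the program ends while the hand still holds the plate clamped on the tube. Leave the screw tin, the tape roll and the tape measure where they are.

Things in the scene. Friction and masses are not known exactly. Their poses are not given: they have to be found in the camera images.
- drill_jig: dark steel drill jig fixed to the bench. Origin on the bench under the channel's middle line, in line with the pin holes; x across the channel, from pin side (-x, front) to hinge side (+x, back), y along the channel to the stop, z up. Body x -54..28, y -75..45 mm. Channel floor 18 mm up. A crate, 82 mm high, stands as near as 3 mm behind it
- jig_stop (a point): end stop of the jig: centre of the face that the tube must butt against, on the channel's middle line, half-way up the tube (30.5 mm above the bench); axes as the jig. The channel is 28 mm wide: 24 mm tall rails from 65 mm before this face up to it, 8 mm lips for the 40 mm before that, open at its -y end
- tube_near_end (a point): centre of the outer (protruding) end face of the aluminium square tube, 25 x 25 mm in section, 120 mm long, about 80 g. Its y axis runs along the tube towards the stop. The tube lies loose in the channel, 20 to 36 mm short of the stop; at home this end is 120 mm before the stop face and 15 mm outside the jig body
- tube_stop_end (a point): centre of the tube's other end face, which must meet the stop; axes as the tube
- jig_leaf (a joint): angle (rad) of the drill plate, a hinged aluminium leaf 70 mm long (along y), 8 mm thick: 0 = shut flat on the tube, grows as it opens; starts 1.0 to 1.5, standing up. Stiff hinge: it stays where it is left and takes 1 to 4 N at leaf_press to swing. Its front edge is 64 mm from the hinge axis and carries a tongue, 24 mm deep, 26 mm wide, with a 12 mm pin hole
- jig_leaf_hinge (a point): middle of the drill plate's hinge axis, 47 mm above the bench at the back of the jig; the axis runs along the jig's y. Axes as the jig. The plate lies centred on the axis in its thickness; shut, it reaches from here towards -x and its upper face is 51 mm above the bench
- leaf_press (a point): point on the upper (outer) face of the drill plate, where to push and press: middle of its length, 44 mm from the hinge axis, 20 mm short of its front edge; the z axis points out of that face. With the plate standing up, the face looks away from the robot. Two flush drill bushes lie 22 mm nearer the hinge
- jig_pin_hole (a point): mouth of the pin hole, centre of the front face of the jig's front ear, 31 mm above the bench. The pin goes in level along this point's +x (jig's x): 6 mm of ear, 6 mm gap, 8 mm of the shut plate's tongue, 2 mm gap, 16 mm of rail, all with 12 mm holes. Ear 26 mm wide, its top 42 mm above the bench; free space in front
- pin_grip (a point): middle of the black knurled grip of the locking pin, a lying cylinder 22 mm in diameter, 26 mm long; x runs along the pin to its tip, 48 mm from here. After the grip come a 3 mm collar of 16 mm diameter (its seat 16 mm from here) and a steel shank 10 mm in diameter, 32 mm long, tapered at the tip. Home: collar against the ear. About 60 g
- pin_tip (a point): end of the pin's shank, on its axis; axes as pin_grip. At first the pin lies level with its shank in the V-block's groove, axis 31 mm above the bench, the grip overhanging the block's front; lift it straight up out of the groove
- v_block: steel V-block, 28 mm along its groove (x) x 42 x 30 mm high, left of the jig, fixed; origin at the middle of its underside. The pin's collar stands about at its front face
- screw_tin: bystander: round screw tin, 68 mm across, 44 mm high, on the bench, right of the crate; origin under its centre
- masking_tape: bystander: roll of masking tape, 92 mm across, 25 mm high, lying on the crate behind the jig; origin under its centre
- tape_measure: bystander: tape measure, 39 x 90 x 64 mm, standing on the crate behind the jig; origin under its centre

How it is judged:
By the outcome, as a careful person would: the job done as asked, in the order asked, and still so for the second after the job is handed in, while the arm keeps its last pose, push and grip.
It also fails if it takes over 64 s, if anything falls off the work surface, if the arm or the gripper's body presses on something with over 40 N, if the wrist force passes 120 N, or if a joint passes its speed limit or range.

### The arm

A 6-joint arm with a two-finger parallel gripper is mounted at the origin on a cart in front of the work surface, level with it; the furniture and walls round the work are solid. World frame = base frame: x ahead of the robot, y to its left, z up, the work surface at z = 0. Lengths are in m, angles in rad, forces in N, time in s.
With the tool pointing down it reaches from about 0.275 to 0.825 m from the base axis. Payload 4.9 kg.
Tool frame: the origin (TCP) lies midway between the tips of the shut fingers; the grasp point (between the pads) lies 19 mm behind it (grip_point_offset is the distance from the TCP to the grasp point, in m); z points along the fingers, y is the line along which they close (so a half turn about z gives the same grasp; the last joint's range is limited). The gripper opens to 85 mm and grips with 20 to 120 N. Pads are 22 mm wide; open, the fingers measure 114 mm over their backs; the gripper's body (76 mm by 85 mm) begins 54 mm behind the grasp point. The pads swing forward as they close: fully open they stand 13 mm farther back than shut.
Start: joints at [1.182, 0.326, -0.193, 1.052, 0, 1.437], TCP at [0.139, 0.532, 0.231] pointing down, gripper open.
Joint ranges: [-2.65, 2.65], [-0.97, 1.79], [-1.3, 1.35], [-1.93, 2.1], [-1.47, 1.37], [-3.14, 3.14]. Speed limits (rad/s): [2.57, 2.57, 3.14, 3.14, 3.14, 3.14].

### API

Orientations are given as a rotation vector (axis times angle).
In Python, from cell import * gives the robot as it stands. Calls block until the motion is done:
- movep(position, orientation): joint-space move of the TCP to a pose.
- move_l(position, velocity=0.15, rot=None, until_force=None): straight line of the TCP; rot=None keeps the orientation; velocity is the mean speed in m/s. With until_force (N) it stops when the force on the tool has changed by that much, and returns True; else False.
- set_joints(angles): joint-space move.
- let_go() and grab(newtons=None): open the fingers fully, or close them until they stop; newtons is the grip in N (None keeps the last).
- sleep(seconds).
- ik(position, orientation): joint angles nearest the present ones, or None.
- get_state(): the state.
- grab_frame(name): name is "scene" or "top"; returns a dict with "img" (384x512x3 uint8, red, green, blue), "fx", "fy", "cx", "cy" (pixels), "cam_to_world" (4x4, takes a point from camera to world coordinates). Camera axes: x right, y down, z forward; pixel columns grow to the right and rows downward; lengths in m; the calibration is good to about 2 mm. A picture is of the moment at which its call begins. There is no depth.
A pose or a line that the arm cannot do raises MotionError and nothing moves.
- sign_off(): hands the job in; it is judged then, once.
Trained networks look in the newest picture that a camera, given by its name, has taken for a name from the list of things; names that differ only in an ending like _2 or _b are one class to them, and where a whole thing is asked for, a point or a joint stands for the part that bears it (a point fixed in the world has none). Each returns a list of dicts, best first, with "score" (0 to 1); they miss things now and then, are a little off and sometimes report something else, mostly with a low value. They report only what shows in the picture. A call takes as long as a camera call.
- spot_in(camera, name): "centre" ([column, row] in pixels, amid what is visible of it).
- silhouettes(camera, name): "mask" (384x512 bool, what is visible of it) and "centre" ([column, row] in pixels, amid what is visible of it).
- tip_of(camera, name): "centre" ([column, row] in pixels: a listed point, or the origin of a listed thing).
The state is a dict: "clock": time; "q": joint angles; "joint_velocities": joint speeds; "tau": joint torques, N m; "position": TCP position; "eef_rot": TCP orientation; "contact_force": force on the tool from outside, world axes, zero at the start; "wrist_torque": the same for the moment, N m; "finger_gap": opening from 0.0 (shut) to 1.0 (fully open); "grasp_force": force on a finger pad.
Only numpy, scipy, OpenCV 4.12 (cv2) and the standard library are available. Lean on these libraries where they do the work, as an engineer would, in place of code of your own. Each camera call takes 0.05 s, during which the arm holds its last target. There are 200 camera calls.

## Working session

There is one attempt and no reset: what is moved stays moved. The work goes in short steps, each a Python script; the robot and the scene stay as the last script left them, time stands still between calls to the robot, and variables do not carry over. Pictures are saved under pics/ and viewed, at most 10 in all, crops included, and the job is handed in when it is done.

```bash
mkdir -p pics; ls
cat > h.py <<'E'
from cell import *
import numpy as np, cv2
from scipy.spatial.transform import Rotation as R
def ray(f,uv):
    M=np.array(f["cam_to_world"]); d=M[:3,:3]@np.array([(uv[0]-f["cx"])/f["fx"],(uv[1]-f["cy"])/f["fy"],1.]); return M[:3,3],d/np.linalg.norm(d)
def atz(f,uv,z):
    o,d=ray(f,uv); return o+d*(z-o[2])/d[2]
def tri(rs):
    A=sum(np.eye(3)-np.outer(d,d) for o,d in rs); b=sum((np.eye(3)-np.outer(d,d))@o for o,d in rs)
    p=np.linalg.solve(A,b); return p,[np.linalg.norm(np.cross(p-o,d)) for o,d in rs]
def proj(f,p):
    M=np.linalg.inv(np.array(f["cam_to_world"])); c=M[:3,:3]@np.array(p)+M[:3,3]; return np.array([f["fx"]*c[0]/c[2]+f["cx"],f["fy"]*c[1]/c[2]+f["cy"]])
def save(f,n,s=None): 
    cv2.imwrite("pics/"+n+".png",cv2.cvtColor(f["img"],cv2.COLOR_RGB2BGR))
E
python3 - <<'E'
from h import *
np.set_printoptions(precision=4,suppress=True)
F={c:grab_frame(c) for c in("scene","top")}
for c in F: save(F[c],c+"0"); M=np.array(F[c]["cam_to_world"]);print(c,F[c]["fx"],M)
for n in["drill_jig","jig_stop","tube_near_end","tube_stop_end","jig_leaf_hinge","leaf_press","jig_pin_hole","pin_grip","pin_tip","v_block","screw_tin","masking_tape","tape_measure"]:
    rs=[]
    for c in F:
        r=tip_of(c,n)
        print(n,c,[(np.round(a["centre"],1),round(a["score"],2)) for a in r[:2]])
        if r: rs.append(ray(F[c],r[0]["centre"]))
    if len(rs)==2: print("   ",*tri(rs))
print(get_state())
E
```

```text
pics
scene 489.10562712693746 [[ 0.8781 -0.3051  0.3687  0.113 ]
 [-0.4786 -0.5608  0.6756 -0.486 ]
 [ 0.0007 -0.7697 -0.6384  0.7267]
 [ 0.      0.      0.      1.    ]]
top 475.8167687102031 [[ 0.0148 -0.9812  0.1924  0.3154]
 [-0.9999 -0.0158 -0.0038  0.228 ]
 [ 0.0068 -0.1923 -0.9813  0.9491]
 [ 0.      0.      0.      1.    ]]
drill_jig scene [(array([232.8, 222.1]), 0.68)]
drill_jig top [(array([255.1, 212.9]), 0.7)]
    [0.4453 0.2137 0.0046] [np.float64(0.002098943365753759), np.float64(0.0020989433657538237)]
jig_stop scene [(array([228.4, 205. ]), 0.81), (array([243.3, 207.5]), 0.63)]
jig_stop top [(array([240.3, 207.6]), 0.76)]
    [0.4512 0.2434 0.0286] [np.float64(0.0012450460841729688), np.float64(0.0012450460841728812)]
tube_near_end scene [(array([248.6, 251.7]), 0.58)]
tube_near_end top [(array([313.3, 222.9]), 0.82), (array([259.8, 196.9]), 0.62)]
    [0.4239 0.1007 0.0277] [np.float64(0.0016229227475832678), np.float64(0.0016229227475832715)]
tube_stop_end scene [(array([228.5, 211.6]), 0.8)]
tube_stop_end top [(array([249.7, 209.3]), 0.65)]
    [0.4457 0.2258 0.02
[... 1754 characters left out ...]
60711313957)]
tape_measure scene [(array([260.8, 147.7]), 0.98)]
tape_measure top [(array([190.3, 135.4]), 0.59)]
    [0.5834 0.3397 0.0772] [np.float64(0.0032620565041687655), np.float64(0.003262056504168696)]
{'clock': 1.4, 'q': array([ 1.1818,  0.3262, -0.1926,  1.0519,  0.    ,  1.4366]), 'joint_velocities': array([ 0.0005, -0.0004, -0.0012,  0.0014, -0.0014,  0.002 ]), 'tau': array([ -0.0019, -44.333 ,  26.275 ,   0.0015,  -0.0003,   0.    ]), 'position': array([0.1386, 0.5323, 0.2313]), 'eef_rot': array([0.3992, 3.1161, 0.0001]), 'contact_force': array([-0.2571, -0.7386,  0.1872]), 'wrist_torque': array([-0.0047,  0.0069, -0.0231]), 'grasp_force': 0.0, 'finger_gap': 1.0003043119479715}
```

Run:
```python
import cv2,numpy as np
a=cv2.imread("pics/scene0.png")[130:290,140:350];b=cv2.imread("pics/top0.png")[110:260,130:360]
cv2.imwrite("pics/s0c.png",cv2.resize(a,None,fx=3.7,fy=3.7,interpolation=2));cv2.imwrite("pics/t0c.png",cv2.resize(b,None,fx=3.4,fy=3.4,interpolation=2))
```

```text
(no output)
```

View pics/s0c.png

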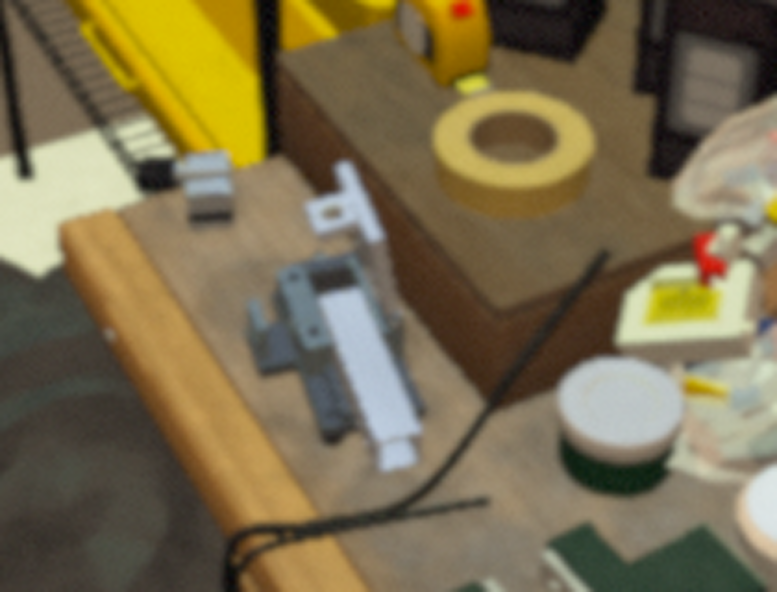

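View pics/t0c.png

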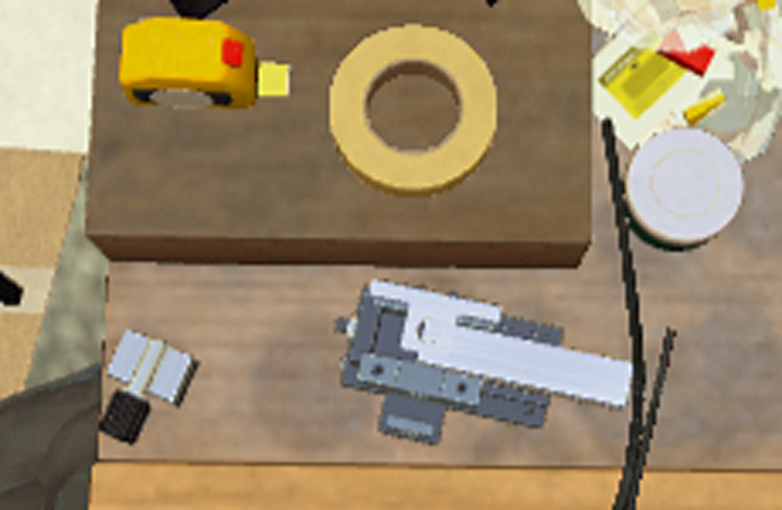

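The scene view shows the tube short of the stop (crop channel about 335,280) and the leaf standing up next to the crate. It also shows the pin in the V-block, with its black grip at about (155,172) in the crop. The top view shows the jig turned about -10° and the pin about -30°, which fits what the networks report. Next I'll fit poses from the known geometry.

```bash
cat > fit.py <<'E'
from h import *
from scipy.optimize import least_squares
def obs(names,F):
    O=[]
    for n in names:
        for c in F:
            for a in tip_of(c,n)[:2]: O.append((n,c,np.array(a["centre"]),a["score"]))
    return O
def T(p,l): 
    c,s=np.cos(p[2]),np.sin(p[2]); return np.array([p[0]+c*l[0]-s*l[1],p[1]+s*l[0]+c*l[1],l[2]])
def jigpts(p):  # x,y,t,tube gap,leaf angle, hinge x, hole x
    g,a,hx,px=p[3:7]; u=lambda r,o:(hx-r*np.cos(a)+o*np.sin(a),0,.047+r*np.sin(a)+o*np.cos(a))
    L=dict(drill_jig=(0,0,0),jig_stop=(0,.03,.0305),tube_near_end=(0,-.09-g,.0305),tube_stop_end=(0,.03-g,.0305),
      jig_leaf_hinge=(hx,0,.047),leaf_press=u(.044,.004),jig_pin_hole=(px,0,.031))
    return {k:T(p,v) for k,v in L.items()}
def pinpts(p): return {k:T(p,v) for k,v in dict(pin_grip=(0,0,.031),pin_tip=(.048,0,.031),v_block=(.03,0,0)).items()}
def fit(model,p0,F,O,prior,gate=12):
    p=np.array(p0,float)
    for _ in range(4):
        q=model(p); use=[o for o in O if np.linalg.norm(proj(F[o[1]],q[o[0]])-o[2])<gate]
        def r(p):
            q=model(p); return np.concatenate([(proj(F[c],q[n])-uv)*s for n,c,uv,s in use]+[(p-p0)/prior])
        p=least_squares(r,p,loss="soft_l1").x
    q=model(p)
    for n,c,uv,s in use: print(n,c,np.round(uv-proj(F[c],q[n]),1),round(s,2))
    return p
E
cat > m1.py <<'E'
from fit import *
np.set_printoptions(precision=4,suppress=True)
F={c:grab_frame(c) for c in("scene","top")}
Oj=obs(["drill_jig","jig_stop","tube_near_end","tube_stop_end","jig_leaf_hinge","leaf_press","jig_pin_hole"],F)
print(fit(jigpts,[.447,.214,-.18,.025,1.25,.023,-.053],F,Oj,np.array([1,1,1,.01,.3,.001,.001])))
Op=obs(["pin_grip","pin_tip","v_block"],F)
print(fit(pinpts,[.39,.388,-.5],F,Op,np.array([1,1,1]),15))
E
python3 m1.py
```

```text
drill_jig scene [-0.8 -4. ] 0.86
drill_jig top [-1.4 -1.7] 0.63
jig_stop scene [0.5 4. ] 0.93
jig_stop top [0.8 2.1] 0.59
tube_near_end scene [0.5 1.4] 0.56
tube_near_end top [-0.7  0.1] 0.65
tube_stop_end scene [-1.6  2.4] 0.79
tube_stop_end top [-0.8 -0.9] 0.64
jig_leaf_hinge scene [ 2.8 -1.2] 0.65
jig_leaf_hinge top [ 0.8 -0. ] 0.62
leaf_press scene [0.1 0.1] 0.64
jig_pin_hole scene [1.6 0.9] 0.82
jig_pin_hole top [-1.   0.7] 0.84
[ 0.4436  0.2126 -0.2093  0.0227  1.2779  0.0234 -0.053 ]
pin_grip scene [0.9 0.7] 0.73
pin_tip scene [ 1.3 -0.6] 0.53
pin_tip top [0.5 1.9] 0.76
v_block scene [ 5.  -0.9] 0.69
v_block top [-1.4  0.8] 0.85
[ 0.3979  0.3779 -0.2042]
```

```bash
cat > m2.py <<'E'
from fit import *
np.set_printoptions(precision=4,suppress=True)
F={c:grab_frame(c) for c in("scene","top")}
for c in F:
    for n in ["pin_grip","pin_tip","v_block","drill_jig","tube_near_end","jig_leaf"]:
        for a in silhouettes(c,n)[:1]:
            m=a["mask"].astype(np.uint8); (cx,cy),(w,h),an=cv2.minAreaRect(cv2.findNonZero(m)); print(c,n,round(a["score"],2),m.sum(),np.round([cx,cy,w,h,an],1))
O=[]
for i in range(3):
    for c in F:F[c]=grab_frame(c)
    O+=obs(["drill_jig","jig_stop","tube_near_end","tube_stop_end","jig_leaf_hinge","leaf_press","jig_pin_hole"],F)
p=fit(jigpts,[.447,.214,-.18,.025,1.25,.023,-.053],F,O,np.array([1,1,1,.01,.3,.001,.001]));print(p)
O=[]
for i in range(3):
    for c in F:F[c]=grab_frame(c)
    O+=obs(["pin_grip","pin_tip","v_block"],F)
k=fit(pinpts,[.395,.388,-.5],F,O,np.array([1,1,1]),10);print(k)
def draw(c,s,box):
    x0,y0,x1,y1=box; im=cv2.resize(cv2.cvtColor(F[c]["img"],cv2.COLOR_RGB2BGR)[y0:y1,x0:x1],None,fx=s,fy=s,interpolation=2)
    def poly(P,q,col):
        L=[((proj(F[c],T(q,l))-[x0,y0]+.5)*s).astype(int) for l in P]; cv2.polylines(im,[np.array(L)],True,col,1)
    g=p[3]
    poly([(-.0125,-.09-g,.043),(.0125,-.09-g,.043),(.0125,.03-g,.043),(-.0125,.03-g,.043)],p,(0,0,255))
    poly([(-.014,-.035,.042),(-.014,.03,.042),(.014,.03,.042),(.014,-.035,.042)],p,(0,255,0))
    poly([(p[6],-.013,.042),(p[6],.013,.042),(p[6]+.006,.013,.042),(p[6]+.006,-.013,.042)],p,(255,0,255))
    poly([(.014,-.021,.03),(.014,.021,.03),(.044,.021,.03),(.044,-.021,.03)],k,(255,0,0))
    poly([(-.013,-.011,.031),(-.013,.011,.031),(.013,.011,.031),(.013,-.011,.031)],k,(0,255,255))
    cv2.imwrite(f"pics/{c}_ov.png",im)
draw("top",4,(150,175,330,260)); draw("scene",5,(165,165,265,265))
a=cv2.imread("pics/top_ov.png");b=cv2.imread("pics/scene_ov.png");b=cv2.resize(b,(250,250))
print(a.shape)
E
python3 m2.py
```

```text
scene pin_grip 0.45 142 [189. 176.   8.  24.  90.]
scene pin_tip 0.65 166 [189.5 176.5   9.   25.   90. ]
scene v_block 0.58 222 [197.  180.5  21.   12.   90. ]
scene drill_jig 0.55 1358 [226.3 213.1  72.5  42.2  76. ]
scene jig_leaf 0.59 391 [236.3 196.1  42.5  16.5  63.4]
top pin_grip 0.65 256 [169.4 224.   12.   31.3  18.4]
top pin_tip 0.79 229 [169.8 224.4  10.7  30.4  26.6]
top v_block 0.58 231 [174.  217.4  23.4  14.1  21.8]
top drill_jig 0.84 1592 [259.7 217.8  63.7  43.7  11.3]
top tube_near_end 0.94 839 [284.3 216.4  63.3  15.3  13.6]
top jig_leaf 0.83 344 [256.2 203.9  38.   18.6  11.3]
drill_jig scene [ 1.3 -3.2] 0.87
drill_jig top [-0.  -1.8] 0.82
jig_stop scene [0. 3.] 0.7
jig_stop top [-2.1  1.1] 0.66
tube_near_end scene [1.7 2.1] 0.69
tube_near_end top [-0.2  1. ] 0.75
tube_stop_end scene [-0.9 -0.5] 0.64
tube_stop_end top [-1.8 -0.5] 0.89
jig_leaf_hinge scene [3.1 1. ] 0.57
jig_leaf_hinge top [ 2.7 -0.4] 0.91
leaf_press scene [ 1.  -1.4] 0.93
leaf_press top [-1.6  0.3] 0.73
jig_pin_hole scene [0.4 1.1] 0.85
jig_pin_hole top [-0.   1.2] 0.77
drill_jig scene [ 0.7 -3.5]
[... 845 characters left out ...]
0.77
jig_pin_hole scene [3.5 0.4] 0.58
jig_pin_hole top [-0.1  0.9] 0.78
[ 0.4441  0.2121 -0.1874  0.0226  1.3482  0.0235 -0.0532]
pin_grip scene [0.2 2.9] 0.53
pin_grip top [0.5 0.5] 0.5
pin_tip scene [0.2 0.1] 0.62
pin_tip top [-0.5  1.8] 0.67
v_block scene [ 3.6 -2.8] 0.49
v_block top [0.8 2.1] 0.8
pin_grip scene [1.8 1.6] 0.43
pin_grip top [-0.3  0.7] 0.73
pin_tip scene [ 0.1 -0.8] 0.6
pin_tip top [-0.2  0.9] 0.79
v_block scene [ 3.3 -1.4] 0.53
v_block top [ 1.5 -0.5] 0.51
pin_grip scene [2.1 4. ] 0.46
pin_grip top [-2.2 -1.3] 0.82
pin_tip scene [-1.2 -2.7] 0.56
pin_tip top [ 0.4 -0.4] 0.48
v_block scene [ 4.9 -0.9] 0.5
v_block top [-0.3  0.4] 0.72
[ 0.3987  0.3836 -0.3454]
(340, 720, 3)
```

View pics/top_ov.png

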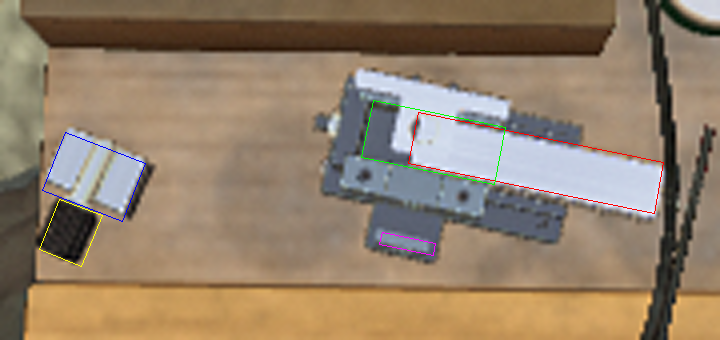

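View pics/scene_ov.png

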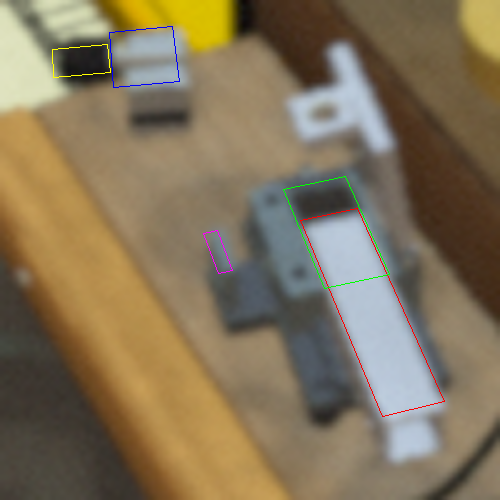

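Both overlays match to about 1–2 mm: in the top view the tube end is at (663,190), the pin grip at (70,232) and the V-block at (95,175). Next I'll push the tube home.

```bash
cat >> fit.py <<'E'
J=np.array([.4441,.2121,-.1874]); PIN=np.array([.3987,.3836,-.3454])
def down(ydir): # ydir: yaw of tool y in world
    y=np.array([np.cos(ydir),np.sin(ydir),0]); z=np.array([0,0,-1.]); return R.from_matrix(np.c_[np.cross(y,z),y,z]).as_rotvec()
RJ=down(J[2]+np.pi/2)
def st(t=""):
    s=get_state(); d=s["position"]-np.r_[J[:2],0]; c,n=np.cos(J[2]),np.sin(J[2])
    print(t,"t%.2f"%s["clock"],"jig",np.round([c*d[0]+n*d[1],-n*d[0]+c*d[1],d[2]],4),"F",np.round(s["contact_force"],1),"gap %.3f gf %.1f"%(s["finger_gap"],s["grasp_force"]))
np.set_printoptions(precision=4,suppress=True)
E
cat > s1.py <<'E'
from fit import *
grab(20)
movep(T(J,(0,-.155,.16)),RJ); st()
print(move_l(T(J,(0,-.155,.025)),.12,until_force=5)); st("down")
print(move_l(T(J,(0,-.075,.025)),.05,until_force=8)); st("push")
f=grab_frame("top"); 
for n in("tube_near_end","tube_stop_end"): print(n,[(np.round(a["centre"],1),a["score"]) for a in tip_of("top",n)[:2]], proj(f,jigpts(np.r_[J,0,1.3,.0235,-.0532])[n]))
save(f,"push")
E
python3 s1.py
```

```text
t9.56 jig [ 0.0001 -0.1544  0.1602] F [ 0.7  0.  -0.3] gap -0.001 gf 0.0
False
down t10.83 jig [ 0.0005 -0.1549  0.0254] F [-0.3  0.2  0.2] gap 0.004 gf 0.0
True
push t11.89 jig [-0.0003 -0.1013  0.0248] F [-0.6 -4.   2.4] gap -0.004 gf 1.8
tube_near_end [(array([299. , 219.5]), 0.95)] [301.9421 219.9968]
tube_stop_end [(array([235.7, 207.6]), 0.92), (array([301.4, 222.2]), 0.31)] [241.4013 207.6357]
```

Run:
```python
from fit import *
s0=get_state()["position"]
print(move_l(T(J,(0,-.08,.025)),.03,until_force=15)); st("push2")
f=grab_frame("top"); r=tip_of("top","tube_stop_end"); r2=tip_of("top","tube_near_end");print([a["centre"] for a in r[:1]+r2[:1]])
im=cv2.cvtColor(f["img"],cv2.COLOR_RGB2BGR)[180:250,215:345];g=grab_frame("scene");jm=cv2.cvtColor(g["img"],cv2.COLOR_RGB2BGR)[170:270,180:280]
a=cv2.resize(im,None,fx=5,fy=5,interpolation=2);b=cv2.resize(jm,(250,250),interpolation=2);c=np.zeros((600,650,3),np.uint8);c[:350]=a;c[350:600,:250]=b
cv2.imwrite("pics/push2.png",c)
```

```text
True
push2 t12.38 jig [-0.0007 -0.1015  0.0245] F [-0.  -2.9  1.6] gap 0.002 gf 1.5
[[237.5, 207.4], [299.5, 220.3]]
```

View pics/push2.png

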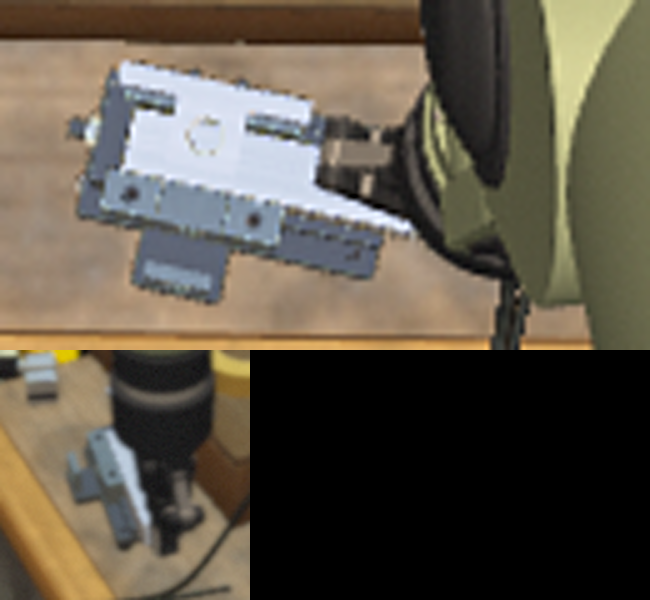

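The tube's left end now sits against the stop (crop about 125,130), and it didn't move on the second, harder push. Next is the drill plate.

Run:
```python
from fit import *
s=get_state()["position"]
move_l(T(J,(0,-.12,.025)),.1); move_l(T(J,(0,-.12,.17)),.25)
movep(T(J,(.047,0,.16)),RJ); st()
print(move_l(T(J,(.047,0,.097)),.12,until_force=5)); st("down")
hx=.0235
for th in [1.4,1.2,1.0,.8,.6,.4,.2,.08]:
    r=.052
    h=move_l(T(J,(hx-r*np.cos(th)+.004*np.sin(th)+.011,0,.047+r*np.sin(th)+.004*np.cos(th))),.08,until_force=25); st(f"{th} {h}")
    if h: break
if not h: print(move_l(T(J,(hx-.041,0,.040)),.02,until_force=15)); st("press")
```

```text
t14.22 jig [ 0.0455 -0.0001  0.1577] F [-0.8 -0.4  0.5] gap -0.001 gf 0.0
False
down t14.90 jig [ 0.0473 -0.0003  0.0975] F [-0.2  0.5  0.1] gap -0.004 gf 0.0
1.4 False t15.27 jig [0.0295 0.0003 0.0996] F [ 0.8 -0.3  0.1] gap 0.002 gf 0.0
1.2 False t15.55 jig [ 0.019  -0.      0.0969] F [ 0.5 -0.4 -0.3] gap -0.001 gf 0.0
1.0 False t15.83 jig [ 0.0091 -0.0002  0.0926] F [-0.1 -1.   0.2] gap -0.002 gf 0.0
0.8 False t16.12 jig [ 0.0005 -0.0002  0.0867] F [ 0.  -0.2 -0.2] gap -0.002 gf 0.0
0.6 False t16.40 jig [-0.0068 -0.0002  0.0793] F [ 0.  -0.8  0.3] gap 0.006 gf 0.0
0.4 False t16.68 jig [-0.0124 -0.0002  0.0707] F [ 0.7 -0.5 -0.2] gap -0.000 gf 0.0
0.2 False t16.97 jig [-0.0161 -0.0002  0.061 ] F [-0.5 -0.2 -0.1] gap 0.001 gf 0.0
0.08 False t17.22 jig [-0.0172 -0.0001  0.055 ] F [ 0.1 -0.2  0.3] gap 0.000 gf 0.0
True
press t17.62 jig [-0.0171  0.0001  0.051 ] F [-1.5 -0.5  8.4] gap -0.001 gf 4.0
```

Run:
```python
from fit import *
move_l(T(J,(-.0175,0,.15)),.25)
RP=down(PIN[2]+np.pi/2); let_go()
movep(T(PIN,(-.001,0,.13)),RP); st()
F={c:grab_frame(c) for c in("scene",)}
print([(a["centre"],a["score"]) for a in tip_of("scene","leaf_press")[:1]],proj(F["scene"],T(J,(-.0205,0,.051))))
save(F["scene"],"shut")
im=cv2.cvtColor(F["scene"]["img"],cv2.COLOR_RGB2BGR)[130:270,160:300]
cv2.imwrite("pics/shutc.png",cv2.resize(im,None,fx=4,fy=4,interpolation=2))
print(move_l(T(PIN,(-.001,0,.012)),.1,until_force=6)); st("down")
```

```text
t19.68 jig [-0.0777  0.1598  0.1298] F [0.7 0.1 0.7] gap 0.999 gf 0.0
[([222.1, 209.8], 0.57)] [221.6648 208.7212]
False
down t21.12 jig [-0.0771  0.1606  0.0126] F [-0.1  0.   0. ] gap 0.998 gf 0.0
```

View pics/shutc.png

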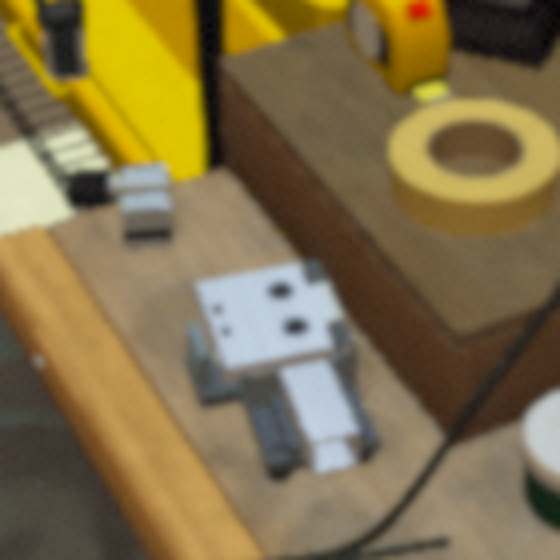

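The plate is shut flat, with its two bushes at (280,290) and (295,325) and the tube poking out below it. Next I'll grasp and lift the pin.

Run:
```python
from fit import *
RP=down(PIN[2]+np.pi/2)
grab(45); st("grab")
move_l(T(PIN,(-.001,0,.075)),.1); st("lift")
movep(T(J,(-.133,0,.075)),RJ); 
move_l(T(J,(-.125,0,.012)),.1,until_force=8); st("pre")
F={c:grab_frame(c) for c in("scene","top")}
for n in("pin_grip","pin_tip","jig_pin_hole"):
    print(n,*tri([ray(F[c],tip_of(c,n)[0]["centre"]) for c in F if tip_of(c,n)]))
print("hole pred",T(J,(-.0532,0,.031)))
a=cv2.resize(cv2.cvtColor(F["top"]["img"],cv2.COLOR_RGB2BGR)[185:260,215:305],None,fx=6,fy=6,interpolation=2)
b=cv2.resize(cv2.cvtColor(F["scene"]["img"],cv2.COLOR_RGB2BGR)[180:255,170:260],None,fx=6,fy=6,interpolation=2)
for c in F:save(F[c],c+"_pre")
cv2.imwrite("pics/pre.png",cv2.resize(np.hstack([a,b]),(800,333)))
```

```text
grab t21.72 jig [-0.0773  0.1607  0.0123] F [0.4 2.5 0.9] gap 0.240 gf 43.7
lift t22.50 jig [-0.0779  0.1598  0.0745] F [ 0.2  0.2 -1.1] gap 0.242 gf 43.8
pre t24.00 jig [-0.1248  0.0004  0.0121] F [-0.  -0.5 -0.7] gap 0.240 gf 43.8
pin_grip [0.3577 0.1475 0.1105] [np.float64(0.05725044690869949), np.float64(0.057250446908699446)]
pin_tip [ 0.1489 -0.3875  0.6317] [np.float64(2.2215299868541707e-17)]
jig_pin_hole [0.3934 0.2199 0.0364] [np.float64(0.0010091670127672504), np.float64(0.001009167012767239)]
hole pred [0.3918 0.222  0.031 ]
```

View pics/pre.png

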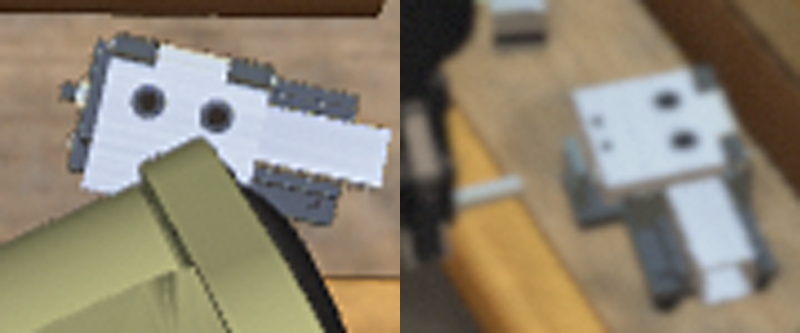

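The pin is held level: its shank runs from (455,195) to (521,183) in the right half, pointing at the ear at (575,175). Next I'll insert it under force guard, searching sideways if it's blocked.

```bash
cat > ins.py <<'E'
from fit import *
import sys
offs=eval(sys.argv[1])
for dy,dz in offs:
    move_l(T(J,(-.112,dy,.012+dz)),.08)
    h=move_l(T(J,(-.066,dy,.012+dz)),.03,until_force=6); st(f"dy{dy*1e3:.1f} dz{dz*1e3:.1f} {h}")
    x=(R.from_euler("z",-J[2]).apply(get_state()["position"]-np.r_[J[:2],0]))[0]
    if x>-.095: break
E
python3 ins.py "[(0,0),(.0015,0),(-.0015,0),(.003,0),(-.003,0)]"
```

```text
dy0.0 dz0.0 True t26.01 jig [-0.079   0.0011  0.0118] F [0.4 0.  0.4] gap 0.243 gf 44.0
```

```bash
cat > ins2.py <<'E'
from fit import *
import sys
for dy,dz in eval(sys.argv[1]):
    move_l(T(J,(-.081,dy,.012+dz)),.05)
    h=move_l(T(J,(-.064,dy,.012+dz)),.02,until_force=8); st(f"dy{dy*1e3:.1f} dz{dz*1e3:.1f} {h}")
    x=(R.from_euler("z",-J[2]).apply(get_state()["position"]-np.r_[J[:2],0]))[0]
    if x>-.0735: break
E
python3 ins2.py "[(.001,0),(.0015,0),(.001,-.0006),(.001,.0006),(.0005,0),(.002,0)]"
```

```text
dy1.0 dz0.0 True t26.88 jig [-0.0701  0.0015  0.0117] F [-1.2  1.5  1.3] gap 0.238 gf 44.1
```

Run:
```python
from fit import *
print(move_l(T(J,(-.062,.0015,.012)),.02,until_force=15)); st("home")
move_l(T(J,(-.0705,.0015,.012)),.02); st()
let_go(); st("open")
move_l(T(J,(-.0705,.0015,.15)),.15)
grab(20)
movep(T(J,(-.10,-.13,.22)),RJ); st()
F={c:grab_frame(c) for c in("scene","top")}
a=cv2.resize(cv2.cvtColor(F["top"]["img"],cv2.COLOR_RGB2BGR)[185:260,215:305],None,fx=6,fy=6,interpolation=2)
b=cv2.resize(cv2.cvtColor(F["scene"]["img"],cv2.COLOR_RGB2BGR)[180:255,170:260],None,fx=6,fy=6,interpolation=2)
cv2.imwrite("pics/home.png",cv2.resize(np.hstack([a,b]),(800,333)))
```

```text
True
home t27.22 jig [-0.0703  0.0017  0.0114] F [-0.6  1.6  4.1] gap 0.237 gf 44.3
 t27.47 jig [-0.0703  0.0015  0.012 ] F [-0.3  2.6  0.3] gap 0.245 gf 44.0
open t28.11 jig [-0.0705  0.0015  0.012 ] F [ 0.1 -0.2  1.7] gap 0.999 gf 0.0
 t30.60 jig [-0.0992 -0.1296  0.2201] F [ 0.1 -0.4  0.8] gap 0.001 gf 0.0
```

View pics/home.png

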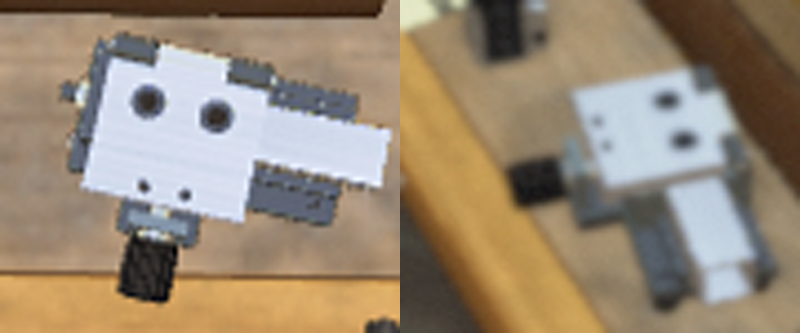

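The pin is home: in the left half its black grip is at (148,268), with the collar against the ear. The plate is shut and the tube is against the stop. Last step is to press and hand in.

Run:
```python
from fit import *
movep(T(J,(-.0205,.001,.13)),RJ)
move_l(T(J,(-.0205,.001,.065)),.12)
print(move_l(T(J,(-.0205,.001,.040)),.02,until_force=10)); st("touch")
z=get_state()["position"][2]
for i in range(25):
    sleep(.15); f=np.mean([get_state()["contact_force"][2] for _ in range(3)])
    if f>25: break
    z-=.0007; move_l(T(J,(-.0205,.001,z)),.02)
st(f"z cmd {z:.4f}"); sleep(.8); st("hold")
```

```text
True
touch t32.90 jig [-0.0206  0.001   0.051 ] F [-1.2 -0.4  7.4] gap -0.001 gf 3.9
z cmd 0.0489 t34.25 jig [-0.0206  0.001   0.0509] F [-6.9 -3.9 25.9] gap 0.001 gf 13.1
hold t35.05 jig [-0.0206  0.001   0.0508] F [-7.4 -1.5 26.5] gap -0.001 gf 13.1
```

Run:
```python
from fit import *
st(); print(sign_off())
```

```text
t35.05 jig [-0.0206  0.001   0.0508] F [-7.4 -1.5 26.5] gap -0.001 gf 13.1
the job is handed in; nothing more can be done
None
```

I handed the job in at 35 s: the tube is against the stop, the drill plate is shut, the pin is home and released, the hand is pressing the plate at about 26 N, and the tin, tape roll and tape measure were not touched.

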